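# Take the pressure cap off a coolant tank

## Task

Take the pressure cap off the aluminium coolant tank so that the tank can be flushed: push the cap down against its spring and, keeping it down, turn it anticlockwise past its safety stop until it comes free, without wrenching it against the stop, then lift it off. Set it down upright in the round steel parts dish without dropping it, and leave everything else on the bench where it is.

Things in the scene. Friction and masses are not known exactly. Their poses are not given: they have to be found in the camera images.
- coolant_tank: Welded aluminium coolant header tank, 104 x 180 x 86 mm, bolted on a plywood board 140 x 250 x 18 mm; it does not move. Origin: centre of the board's underside on the bench; z up, y along the 180 mm length towards the end nearer the filler neck (the hose stub is at the other end). The tank's top is 106 mm above the bench.
- filler_neck (a point): Centre of the mouth of the tank's filler neck, 138 mm above the bench, 40 mm from the tank's middle towards +y; axes as the tank's. The neck stands 32 mm tall, bore 39 mm, with a flange 57 mm across. The cap's two tabs hook under the flange; two opposite notches in it let them out.
- neck_notch (a point): Middle of one of the two notches in the neck's flange, 25 mm from the neck's axis, at angle 1.31 rad from the tank's y axis. Unpushed, the cap turns with light friction up to the safety stop at 0.6 rad. Pushed down 5 mm or more it passes under the stop and turns on to an end stop at 1.40 rad. Between 1.23 and 1.39 rad (best 1.31) its tabs are in the notches and it lifts straight off.
- safety_stop: One of the two opposite safety stops, a lug 6 mm wide hanging 5 mm below the underside of the neck's flange, where the cap's tabs meet it at 0.6 rad. Origin: centre of the neck's mouth; axes as the tank's. With the cap unpushed it blocks the turn; wrenching the cap against it (more than about 3 N m) would bend the tabs.
- pressure_cap: Black round cap, 66 mm across, grip bar on top, brass boss and spring valve below; 0.3 kg. Origin: on its axis at the underside of its 5 mm disc; z up, y along the bar (yellow stripe at the +y end). Mounted: upright on the neck's axis (1 mm play), origin 8 mm above the mouth. Its angle is its yaw minus the tank's, anticlockwise from above: 0 closed (bar along the tank), 0 to 0.3 rad at the start.
- cap_grip (a point): Point on the cap's axis in its grip bar, 25 mm above the cap's origin; axes as the cap's. The bar is 20 mm wide, 60 mm long (along y) and rises from the disc's top, 5 mm above the cap's origin, to 35 mm. Below the origin, ears with the tabs reach 15 mm, the boss (37 mm across) 25 mm, and the valve 40 mm when the cap is off: the cap stands upright on its valve.
- valve (a joint): Travel of the spring valve (35 mm across) under the cap, m: 0 mounted, grows as the cap is pushed down, 0.008 where the cap bottoms rigidly on the neck, -0.004 when the cap is off. Pushing takes about 7 N to begin, 10 N at 5 mm, 12 N at 8 mm; let go in the notches, the cap springs up about 4 mm. Lift the cap 35 mm or more to clear the neck.
- parts_dish: Loose round steel parts dish, 149 mm across at its rim and 28 mm high, about 0.5 kg; the flat inner floor is 105 mm across, 7 mm above the bench. Origin: centre of its underside.
- screwdriver: Red flat screwdriver, 200 mm long, lying at the bench's right end; leave it. Origin: under the middle of its length, 2 mm above the bench.
- grey_tape: Roll of grey tape, 103 mm across, 48 mm high, lying at the front right; leave it. Origin: centre of its underside.
- spray_can: Spray can, 67 mm across, 189 mm tall, standing behind the work on the right; leave it. Origin: centre of its underside.
- paint_tin: Red paint tin, 78 mm across, 78 mm tall, standing behind the work on the left; leave it. Origin: centre of its underside.

How it is judged (in metres and radians):
On the way, in this order (a step that is already met when the one before it is completed fails the run):
1. the cap, still on the neck, is turned past its safety stop (more than 1.0 rad from closed) (angle between the y axis of pressure_cap and the y axis of coolant_tank, either way round above 1 rad and z of pressure_cap in the frame of filler_neck below 0.015 m and horizontal distance between pressure_cap and filler_neck below 0.008 m), for 0.05 s.
2. the cap is lifted clear of the neck (z of pressure_cap in the frame of filler_neck above 0.045 m), for 0.05 s.
At the end, for the whole second after the job is handed in: The cap stands upright (within 0.2 rad) and at rest on the floor of the parts dish, its axis within 40 mm of the dish's centre; the dish lies flat (horizontal distance between pressure_cap and parts_dish below 0.04 m and z of pressure_cap in the frame of parts_dish below 0.055 m and angle between pressure_cap's own z axis and vertical below 0.2 rad and contact force between pressure_cap and parts_dish above 0.3 N and linear speed of pressure_cap below 0.02 m/s and angle between parts_dish's own z axis and vertical below 0.1 rad); the robot touches nothing.
It fails at once if the cap is wrenched against the safety stop (one stop bears more than 70 N) (contact force between safety_stop and pressure_cap above 70 N).
It fails at once if the cap is dropped or thrown (moves faster than 0.8 m/s while nothing holds it) (linear speed of pressure_cap above 0.8 m/s and contact force between the fingers and pressure_cap below 0.1 N).
It fails at once if the parts dish is moved more than 50 mm (distance of parts_dish from where it was at the start of the episode above 0.05 m).
It fails at once if the screwdriver, tape, spray can or paint tin is moved more than 30 mm (distance of any of screwdriver, grey_tape, spray_can, paint_tin from where it was at the start of the episode above 0.03 m).
It fails at once if the spray can or paint tin is knocked over (angle between any of spray_can, paint_tin's own z axis and vertical above 0.5 rad).
It also fails if it takes over 48 s, if anything falls off the work surface, if the arm or the gripper's body presses on something with over 40 N, if the wrist force passes 120 N, or if a joint passes its speed limit or range.

## Robot

A 6-joint arm with a two-finger parallel gripper is mounted at the origin on a cart in front of the work surface, level with it; the furniture and walls round the work are solid. World frame = base frame: x ahead of the robot, y to its left, z up, the work surface at z = 0. Lengths are in m, angles in degrees, forces in N, time in s.
With the tool pointing down it reaches from about 0.425 to 1.125 m from the base axis. Payload 14.9 kg.
Tool frame: the origin (TCP) lies between the finger pads; the fingertips stand 14 mm ahead of it and the grasp point (between the pads) lies 5 mm behind it; z points along the fingers, y is the line along which they close (so a half turn about z gives the same grasp; the last joint's range is limited). The gripper opens to 91 mm and grips with 3 to 60 N. Pads are 32 mm wide; open, the fingers measure 118 mm over their backs; the gripper's body (76 mm by 178 mm) begins 60 mm behind the grasp point.
Start: joints at [-67.684, 21.709, 99.362, -0, 58.929, -1.908], TCP at [0.287, -0.638, 0.228] pointing down, gripper open.
Joint ranges: [-158.91, 158.91], [-42.39, 125.64], [0.06, 152.35], [-60.88, 240.88], [17.5, 164.5], [-176.32, 176.32]. Speed limits (degrees/s): [108.29, 108.29, 136.94, 180, 180, 180].

## Interface

Orientations are given as a 3x3 rotation matrix whose columns are the frame's x, y, z axes.
In Python, from station import * gives the robot as it stands.
- The arm moves only by the tool apply_moves, never from a script. Its argument "deltas" is a list of rows, each an object with "rotation": the turn, a rotation vector about the tool's x, y, z in degrees, a list of three; "translation": the shift along the tool's x, y, z in mm, a list of three; "hand": the finger opening in mm, from 0 to 91.2. A call has 1 to 5 rows; each row shifts and turns the commanded pose from where the row before left it, along the tool's axes as they then stand; what a row does not reach is not made up. A row lasts 1/8 s, in which the tool goes at most 62.5 mm and 10.7 degrees, less where a joint would pass 70% of its speed; a pose out of reach is approached as far as the arm can. A call with a gripper value outside its range is refused whole. The fingers move at their own pace and stop on an object; "grip_force" is the grip in N (left out, the last holds). Time passes only in rows, so rows that do not move let the fingers close. It gives the time, the measured TCP pose, the force, the opening and the grip force at its end, in the units of the state.
- sense(): the state, without advancing time (a new reading comes with each control period).
- get_image(name): name is "scene" or "top" or "wrist"; returns (picture, depth): 420x560x3 uint8, blue, green, red; 420x560 float32, m along the optical axis (not along the pixel's ray), 0 where there is no reading.
- calibration(name): a dict with "intrinsics" (3x3 intrinsics, pixels), "xyz" and "rotation" of the camera in the world; the wrist camera has in their place "T_tool_cam" (4x4, takes a point from camera to tool coordinates, whose origin is the TCP and whose axes are the flange's). Camera axes: x right, y down, z forward; pixel columns grow to the right and rows downward; lengths in m; the calibration is good to about 2 mm. A picture is of the moment at which its call begins: read the wrist's pose just before it. calibration takes no time and is no camera call.
- hand_in(): hands the job in; it is judged then, once.
The state is a dict: "clock": time; "qpos": joint angles; "joint_vel": joint speeds; "effort": joint torques, N m; "tool_pos": TCP position; "tool_rot": TCP orientation; "wrist_force": force on the tool from outside, world axes, zero at the start; "ft_torque": the same for the moment, N m; "width": opening from 0.0 (shut) to 1.0 (fully open); "grasp_force": force on a finger pad.
Only numpy, scipy, OpenCV 4.12 (cv2) and the standard library are available. Lean on these libraries where they do the work, as an engineer would, in place of code of your own. Each camera call takes 0.05 s, during which the arm holds its last target. There are 200 camera calls.

## Working session

There is one attempt and no reset: what is moved stays moved. The work goes in short steps, Python scripts to look and compute and a tool call to move; the robot and the scene stay as the last step left them, time stands still between calls to the robot, and variables do not carry over. Pictures are saved under pics/ and viewed, at most 11 in all, crops included, and the job is handed in when it is done.

Besides the shell and the picture viewer there is one more tool, called after "Request:" as name([rows], argument=value, ...), one row to a line, values as JSON. apply_moves: Moves the arm, as the interface text tells. Its arguments: {"type":"object","properties":{"deltas":{"type":"array","items":{"type":"object","properties":{"rotation":{"type":"array","items":{"type":"number"}},"translation":{"type":"array","items":{"type":"number"}},"hand":{"type":"number"}}}},"grip_force":{"type":"number"}},"required":["deltas"]}

```bash
mkdir -p pics
python3 - <<'E'
from station import *
import cv2,numpy as np
s=sense();print(s)
for n in("top","scene"):
    im,d=get_image(n);cv2.imwrite(f"pics/{n}.png",im);np.save(f"pics/{n}.npy",d);print(n,calibration(n))
print(calibration("wrist"))
E
```

```text
{'clock': 0.0, 'qpos': array([-6.76847709e+01,  2.17388458e+01,  9.93935949e+01, -8.90995101e-04,
        5.89295601e+01, -1.90491230e+00]), 'joint_vel': array([-0.05810114,  0.06706121, -0.04512682,  0.01719049, -0.04399517,
        0.01012137]), 'effort': array([ 3.53049963e-04, -7.63728619e+01, -4.34363902e+01,  6.50979113e-02,
        4.23758535e-02, -8.04639240e-05]), 'tool_pos': array([ 0.28705712, -0.63803306,  0.22730162]), 'tool_rot': array([[ 9.11972667e-01,  4.10250746e-01, -4.23205072e-04],
       [ 4.10250964e-01, -9.11972124e-01,  9.96020310e-04],
       [ 2.26668476e-05, -1.08196359e-03, -9.99999414e-01]]), 'wrist_force': array([-0.61874163, -0.36769003,  0.72009154]), 'ft_torque': array([ 0.01135721, -0.024032  ,  0.04147883]), 'grasp_force': 0.0, 'width': 1.0006555581200853}
top {'intrinsics': array([[491.67774847,   0.        , 278.96304024],
       [  0.        , 491.67774847, 204.05617192],
       [  0.        ,   0.        ,   1.        ]]), 'xyz': array([ 0.33583702, -0.06406514,  1.58669136]), 'rotation': array([[ 0.02020273, -0.98503626,  0.17115902],
       [
[... 304 characters left out ...]
,  1.03926912]), 'rotation': array([[-0.63331491, -0.4655521 ,  0.61820181],
       [-0.77352714,  0.40540319, -0.4871386 ],
       [-0.02383259, -0.78670801, -0.61686507]])}
{'intrinsics': array([[304.48196865,   0.        , 281.06231015],
       [  0.        , 304.48196865, 206.28750353],
       [  0.        ,   0.        ,   1.        ]]), 'T_tool_cam': array([[ 9.45828557e-05, -9.64136951e-01, -2.65405219e-01,
         7.44130854e-02],
       [ 9.99999989e-01,  1.22273822e-04, -8.78123469e-05,
        -4.65649531e-04],
       [ 1.17115239e-04, -2.65405207e-01,  9.64136952e-01,
        -1.57400519e-01],
       [ 0.00000000e+00,  0.00000000e+00,  0.00000000e+00,
         1.00000000e+00]])}
```

View pics/top.png

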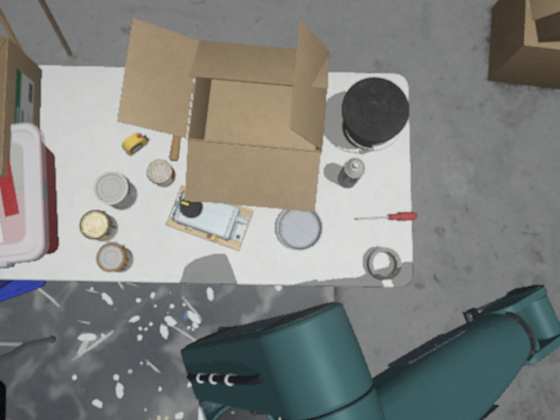

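View pics/scene.png

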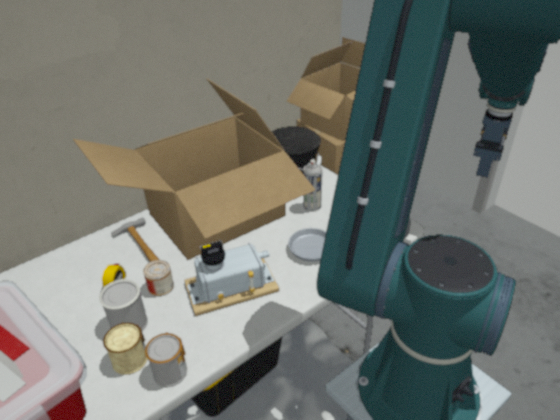

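The top view shows the tank at about (212,215), with the black cap at (191,208). The dish is at (299,228), and the box's front flap is just behind the tank, with its edge at about row 205. The scene view agrees, with the cap at (212,255).

```bash
cat > h.py <<'E'
from station import *
import cv2,numpy as np
def pts(c,d,uv,z=None,T=None):
    uv=np.asarray(uv,float);K=c["intrinsics"]
    r=np.c_[(uv[:,0]-K[0,2])/K[0,0],(uv[:,1]-K[1,2])/K[1,1],np.ones(len(uv))]
    R,t=(c["rotation"],c["xyz"]) if T is None else (T[:3,:3],T[:3,3])
    w=r@R.T
    if z is not None: return t+w*((z-t[2])/w[:,2])[:,None]
    return t+w*d[uv[:,1].astype(int),uv[:,0].astype(int)][:,None]
E
python3 - <<'E'
from h import *
c=calibration("top");im=cv2.imread("pics/top.png");d=np.load("pics/top.npy")
hsv=cv2.cvtColor(im,cv2.COLOR_BGR2HSV)
v,u=np.mgrid[0:420,0:560];uv=np.c_[u.ravel(),v.ravel()]
P=pts(c,d,uv).reshape(420,560,3)
# board (plywood) pixels
roi=np.zeros((420,560),bool);roi[180:255,160:260]=1
m=roi&(abs(P[...,2]-.018)<.008)&(hsv[...,1]>50)
q=P[m];r=cv2.minAreaRect((q[:,:2]*1000).astype(np.float32));print("board",m.sum(),r,q.mean(0))
m=roi&(abs(P[...,2]-.106)<.008);q=P[m];print("tanktop",m.sum(),cv2.minAreaRect((q[:,:2]*1000).astype(np.float32)))
m=roi&(hsv[...,2]<60)&(P[...,2]>.13)&(P[...,0]<.75);q=P[m];print("cap",m.sum(),q.mean(0),cv2.minEnclosingCircle((q[:,:2]*1000).astype(np.float32)),np.percentile(q[:,2],[5,50,95]))
m=roi&(hsv[...,0]>20)&(hsv[...,0]<35)&(hsv[...,1]>130)&(P[...,2]>.12);q=P[m];print("yellow",m.sum(),q.mean(0) if m.any() else 0)
roi=np.zeros((420,560),bool);roi[200:255,270:330]=1
m=roi&(P[...,2]>.018)&(P[...,2]<.04);q=P[m];print("dish",m.sum(),cv2.minEnclosingCircle((q[:,:2]*1000).astype(np.float32)),q[:,2].mean())
m=np.zeros((420,560),bool);m[140:212,185:325]=1;m&=(P[...,2]>.15);q=P[m]
for yb in np.arange(-.25,.25,.05):
    s=q[abs(q[:,1]-yb)<.025]
    if len(s): i=s[:,0].argmin();print("flap y",yb.round(2),"min x pt",s[i].round(3), "zmax", s[:,2].max().round(3))
crop=im[165:260,150:345];cv2.imwrite("pics/crop.png",cv2.resize(crop,None,fx=4,fy=4,interpolation=cv2.INTER_CUBIC))
E
```

```text
board 466 ((560.3095092773438, 147.8357391357422), (246.26119995117188, 135.65174865722656), 71.82923889160156) [0.52605258 0.13987103 0.0182122 ]
tanktop 1313 ((551.1055297851562, 151.61465454101562), (179.84970092773438, 120.24530029296875), 71.73519897460938)
cap 2 [0.5678198  0.15705876 0.16303276] ((567.81982421875, 157.05874633789062), 1.0031529664993286) [0.15756455 0.16303276 0.16850097]
yellow 4 [0.57712278 0.20120289 0.18082148]
dish 261 ((531.2322998046875, -140.6760711669922), 74.04439544677734) 0.026009803278625673
flap y -0.2 min x pt [ 0.58  -0.176  0.213] zmax 0.292
flap y -0.15 min x pt [ 0.557 -0.134  0.208] zmax 0.344
flap y -0.1 min x pt [ 0.559 -0.111  0.209] zmax 0.267
flap y -0.05 min x pt [ 0.336 -0.064  1.587] zmax 1.587
flap y -0.0 min x pt [ 0.565 -0.02   0.211] zmax 0.267
flap y 0.05 min x pt [0.57  0.051 0.209] zmax 0.267
flap y 0.1 min x pt [0.573 0.08  0.205] zmax 0.267
flap y 0.15 min x pt [0.555 0.166 0.176] zmax 0.268
flap y 0.2 min x pt [0.558 0.19  0.156] zmax 0.267
```

View pics/crop.png

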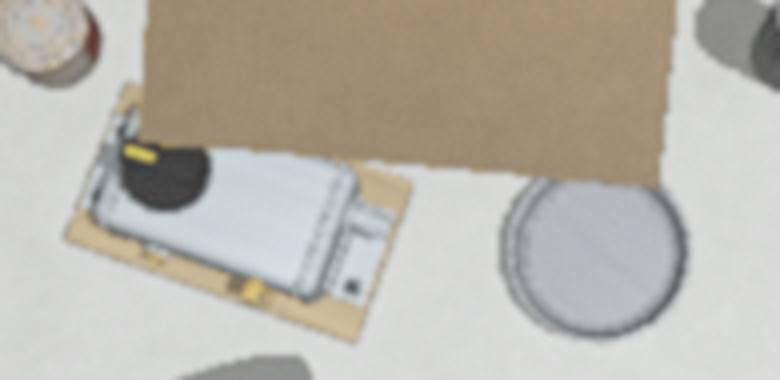

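The crop shows the black cap at crop (165,175) and the yellow stripe at (140,153), on the bar's left end. The box flap hangs over the right and rear part of the tank and touches the back edge of the dish, so I need its geometry.

Run:
```python
from h import *
c=calibration("top");im=cv2.imread("pics/top.png");d=np.load("pics/top.npy")
hsv=cv2.cvtColor(im,cv2.COLOR_BGR2HSV)
v,u=np.mgrid[0:420,0:560];P=pts(c,d,np.c_[u.ravel(),v.ravel()]).reshape(420,560,3)
q=P[155:200,200:300].reshape(-1,3);A=np.c_[q[:,:2],np.ones(len(q))];k=np.linalg.lstsq(A,q[:,2],rcond=None)[0];print("flap z=",k,np.std(A@k-q[:,2]))
m=np.zeros((420,560),bool);m[130:215,170:335]=1
m&=(abs(P[...,2]-(P[...,0]*k[0]+P[...,1]*k[1]+k[2]))<.008)&(hsv[...,0]<22)&(hsv[...,1]>60)
n,l,s,_=cv2.connectedComponentsWithStats(m.astype(np.uint8));i=1+s[1:,4].argmax();q=P[l==i]
r=cv2.minAreaRect((q[:,:2]*1000).astype(np.float32));print(cv2.boxPoints(r).round(),q.min(0),q.max(0))
roi=np.zeros((420,560),bool);roi[185:225,170:215]=1
m=roi&(hsv[...,2]<75)
n,l,s,ce=cv2.connectedComponentsWithStats(m.astype(np.uint8));i=1+s[1:,4].argmax();print("black",s[i],ce[i]);q=P[l==i];print("zs",np.percentile(q[:,2],[5,25,50,75,95]))
cn=cv2.findContours((l==i).astype(np.uint8),0,1)[0][0][:,0]
w=pts(c,d,cn,z=.150);print((w[:,:2]*1000).round().tolist())
# top of cap
for z0,z1 in((.14,.16),(.172,.19)):
    q=P[(roi)&(P[...,2]>z0)&(P[...,2]<z1)&(P[...,0]<.62)&(hsv[...,0]!=17)];print(z0,len(q),q.mean(0),q.min(0),q.max(0))
# scene cam
c=calibration("scene");im=cv2.imread("pics/scene.png");d=np.load("pics/scene.npy");hsv=cv2.cvtColor(im,cv2.COLOR_BGR2HSV)
P=pts(c,d,np.c_[u.ravel(),v.ravel()]).reshape(420,560,3)
R=np.zeros((420,560),bool);R[232:275,190:235]=1
m=R&(hsv[...,2]<75);q=P[m];print("scene blk",m.sum(),q.min(0),q.max(0),q.mean(0))
m=R&(hsv[...,0]>20)&(hsv[...,0]<35)&(hsv[...,1]>130);print("yel",m.sum(),P[m].mean(0),P[m].min(0),P[m].max(0))
R=np.zeros((420,560),bool);R[230:315,175:285]=1
q=P[R&(abs(P[...,2]-.106)<.006)];print("top",len(q),cv2.minAreaRect((q[:,:2]*1000).astype(np.float32)))
cv2.imwrite("pics/crop2.png",cv2.resize(im[200:320,150:350],None,fx=4,fy=4,interpolation=cv2.INTER_CUBIC))
```

```text
flap z= [-0.82982156 -0.09292573  0.77555782] 0.08188335241510247
[[ 629.  190.]
 [ 651. -180.]
 [ 673. -178.]
 [ 651.  191.]] [ 0.63258173 -0.17851922  0.22246912] [0.67191642 0.19074191 0.24851747]
black [181 202  21  15 221] [191.42986425 209.1719457 ]
zs [0.14810933 0.15197474 0.15744659 0.17941211 0.18451939]
[[586.0, 192.0], [583.0, 189.0], [580.0, 189.0], [577.0, 189.0], [574.0, 192.0], [571.0, 195.0], [571.0, 198.0], [574.0, 201.0], [573.0, 204.0], [573.0, 207.0], [576.0, 210.0], [576.0, 213.0], [576.0, 216.0], [573.0, 215.0], [570.0, 215.0], [567.0, 215.0], [564.0, 215.0], [561.0, 215.0], [558.0, 212.0], [555.0, 209.0], [552.0, 208.0], [552.0, 205.0], [550.0, 202.0], [547.0, 199.0], [547.0, 196.0], [547.0, 193.0], [544.0, 190.0], [544.0, 187.0], [544.0, 184.0], [544.0, 181.0], [544.0, 178.0], [544.0, 176.0], [547.0, 173.0], [547.0, 170.0], [550.0, 167.0], [553.0, 164.0], [556.0, 161.0], [559.0, 159.0], [562.0, 159.0], [565.0, 159.0], [569.0, 156.0], [572.0, 156.0], [575.0, 156.0], [578.0, 156.0], [580.0, 160.0], [583.0, 160.0], [583.0, 163.0], [583.0, 166.0], [583.0, 169.0], [583.0, 172.0], [583.0, 175.0], [583.0, 177.0], [583.0, 180.0], [583.0, 183.0], [583.0, 186.0], [583.0, 189.0]]
0.14 179 [0.55818921 0.18468333 0.15137187] [0.53838075 0.15352208 0.14083441] [0.59413808 0.21811946 0.1595727 ]
0.172 146 [0.57085302 0.18641669 0.18050863] [0.55524563 0.1573258  0.17255169] [0.58618359 0.21630884 0.18889626]
scene blk 388 [-0.32322848  0.15980484  0.13238943] [0.58773115 0.64709399 1.03926912] [0.54961648 0.19614573 0.16732756]
yel 34 [0.57491553 0.1988362  0.1801693 ] [0.56637673 0.18547051 0.17720901] [0.58360919 0.20954523 0.18371764]
top 1346 ((622.62451171875, 132.569580078125), (181.78900146484375, 272.7150573730469), 75.52325439453125)
```

View pics/crop2.png

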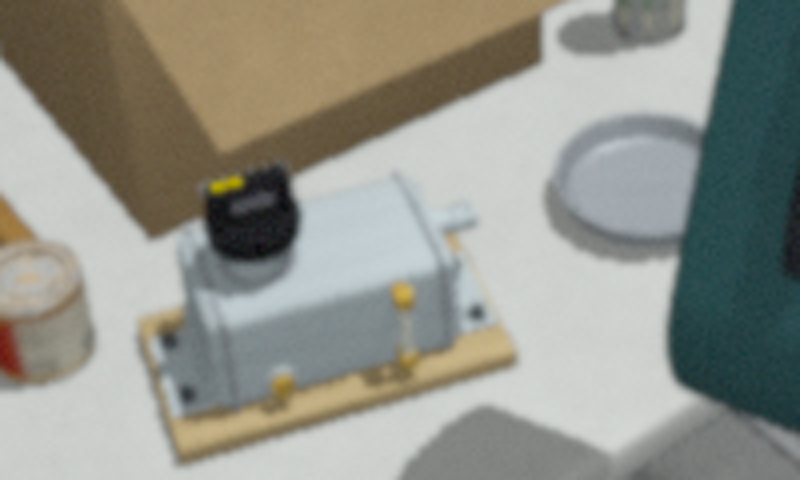

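Request:
apply_moves([
  {"translation": [0, 0, -60], "rotation": [0, 0, 0], "hand": 60},
  {"translation": [50, 0, -35], "rotation": [0, 0, 0], "hand": 60},
  {"translation": [45, -40, 0], "rotation": [0, 0, 0], "hand": 60},
  {"translation": [45, -40, 0], "rotation": [0, 0, 0], "hand": 60},
  {"translation": [30, -52, 0], "rotation": [0, 0, 0], "hand": 60},
])

```text
clock: 0.72
tool_pos: [0.3889, -0.4464, 0.3226]
tool_rot: [[0.912, 0.411, 0.0], [0.411, -0.912, 0.0], [0.0, -0.0, -1.0]]
wrist_force: [0.0, -0.7, 0.7]
width: 0.659
grasp_force: 0.0
```

The scene crop shows the cap on its neck at crop (250,210), the yellow stripe at (227,185) on the bar's left end, and the flap corner just behind the cap. I'll lean the hand over the bar's yellow end and keep it outside the flap. The turn then swings it further away.

```bash
cat >> h.py <<'E'
from scipy.spatial.transform import Rotation as Ro
def pose(b,t):
    b,t=np.radians([b,t]);B=np.array([np.cos(b),np.sin(b),0]);k=np.array([0,0,1.])
    x=B*np.cos(t)-k*np.sin(t);z=-B*np.sin(t)-k*np.cos(t);return np.c_[x,np.cross(z,x),z]
def plan(p,R,n=None,step=50,ang=10):
    s=sense();p0=s["tool_pos"];R0=Ro.from_matrix(s["tool_rot"]);rv=(R0.inv()*Ro.from_matrix(R)).as_rotvec()
    p=np.asarray(p);n=n or int(max(np.ceil(np.linalg.norm(p-p0)/step*1000),np.ceil(np.degrees(np.linalg.norm(rv))/ang),1))
    print("n",n,"rot",np.degrees(rv/n).round(2).tolist())
    for i in range(n):
        Ri=R0*Ro.from_rotvec(rv*i/n);print(Ri.inv().apply((p-p0)*1000/n).round(1).tolist())
E
python3 -c "
from h import *
plan([.50,.16,.30],pose(120,35))"
```

```text
n 13 rot [-2.24, -2.03, -7.11]
[27.0, -39.0, 1.8]
[31.6, -35.4, -0.7]
[35.7, -31.1, -3.2]
[39.1, -26.3, -5.7]
[41.8, -21.0, -8.1]
[43.7, -15.4, -10.3]
[44.8, -9.4, -12.3]
[45.2, -3.3, -14.2]
[44.7, 2.9, -15.8]
[43.3, 9.0, -17.1]
[41.2, 14.9, -18.1]
[38.4, 20.6, -18.9]
[34.8, 25.9, -19.2]
```

Request:
apply_moves([
  {"translation": [27, -39, 2], "rotation": [-2.24, -2.03, -7.11], "hand": 60},
  {"translation": [32, -35, -1], "rotation": [-2.24, -2.03, -7.11], "hand": 60},
  {"translation": [36, -31, -3], "rotation": [-2.24, -2.03, -7.11], "hand": 60},
  {"translation": [39, -26, -6], "rotation": [-2.24, -2.03, -7.11], "hand": 60},
  {"translation": [42, -21, -8], "rotation": [-2.24, -2.03, -7.11], "hand": 60},
])

```text
clock: 1.35
tool_pos: [0.4322, -0.2137, 0.3142]
tool_rot: [[0.497, 0.868, 0.0], [0.838, -0.48, -0.258], [-0.224, 0.129, -0.966]]
wrist_force: [1.1, -0.8, -0.7]
width: 0.656
grasp_force: 0.0
```

Request:
apply_moves([
  {"translation": [44, -15, -10], "rotation": [-2.24, -2.03, -7.11], "hand": 60},
  {"translation": [45, -9, -12], "rotation": [-2.24, -2.03, -7.11], "hand": 60},
  {"translation": [45, -3, -14], "rotation": [-2.24, -2.03, -7.11], "hand": 60},
  {"translation": [45, 3, -16], "rotation": [-2.24, -2.03, -7.11], "hand": 60},
  {"translation": [43, 9, -17], "rotation": [-2.24, -2.03, -7.11], "hand": 60},
])

```text
clock: 1.98
tool_pos: [0.4764, 0.0193, 0.3049]
tool_rot: [[-0.087, 0.985, 0.151], [0.881, 0.147, -0.45], [-0.466, 0.094, -0.88]]
wrist_force: [0.4, -1.4, -0.3]
width: 0.65
grasp_force: 0.0
```

Request:
apply_moves([
  {"translation": [41, 15, -18], "rotation": [-2.24, -2.03, -7.11], "hand": 60},
  {"translation": [38, 21, -19], "rotation": [-2.24, -2.03, -7.11], "hand": 60},
  {"translation": [35, 26, -19], "rotation": [-2.24, -2.03, -7.11], "hand": 60},
  {"translation": [0, 0, 0], "rotation": [0, 0, 0], "hand": 60},
])

```text
clock: 2.48
tool_pos: [0.5027, 0.1597, 0.2989]
tool_rot: [[-0.413, 0.864, 0.287], [0.707, 0.503, -0.497], [-0.574, -0.002, -0.819]]
wrist_force: [-0.7, 0.7, -0.1]
width: 0.657
grasp_force: 0.0
```

Run:
```python
from h import *
s=sense();print(s["clock"],s["tool_pos"].round(4),s["qpos"].round(1))
im,d=get_image("wrist");c=calibration("wrist")
np.savez("pics/w1",im=im,d=d,p=s["tool_pos"],R=s["tool_rot"])
cv2.imwrite("pics/w1.png",im)
plan([.574,.187,.25],pose(147,40))
```

```text
2.475 [0.5027 0.1597 0.2989] [ 31.1   3.1 119.6 -39.5  64.3  20.7]
n 3 rot [-5.5, -1.65, -7.12]
[6.4, 25.5, 15.4]
[3.7, 24.5, 17.7]
[1.3, 23.0, 19.9]
```

View pics/w1.png

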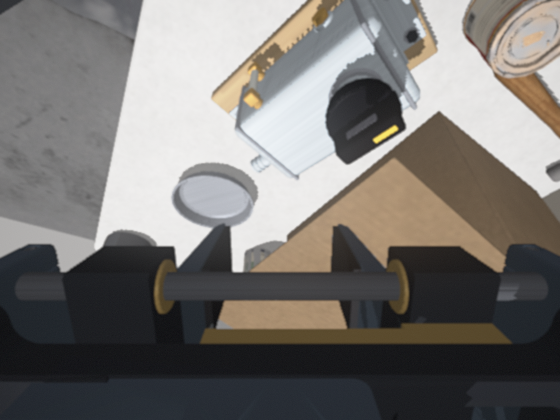

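The wrist view shows the cap at (365,118), its yellow stripe at (386,132), the tank, the dish at (215,195) and the flap corner at (440,112). I'll measure from this picture and its depth.

Run:
```python
from h import *
w=np.load("pics/w1.npz");im,d=w["im"],w["d"];c=calibration("wrist")
T=np.eye(4);T[:3,:3]=w["R"];T[:3,3]=w["p"];T=T@c["T_tool_cam"]
v,u=np.mgrid[0:420,0:560];P=pts(c,d,np.c_[u.ravel(),v.ravel()],T=T).reshape(420,560,3)
hsv=cv2.cvtColor(im,cv2.COLOR_BGR2HSV);mm=lambda q:(q[:,:2]*1000).astype(np.float32)
bx=np.zeros((420,560),bool);bx[60:175,320:412]=1
q=P[bx&(P[...,2]>.174)&(P[...,2]<.19)&((hsv[...,2]<70)|(hsv[...,1]>150))];print("bar",len(q),cv2.minAreaRect(mm(q)),np.median(q[:,2]))
print("bar pca",np.linalg.svd(q[:,:2]-q[:,:2].mean(0),full_matrices=0)[2][0],q.mean(0))
m=bx&(hsv[...,0]>20)&(hsv[...,0]<35)&(hsv[...,1]>150);q=pts(c,d,np.c_[u[m],v[m]],z=.181,T=T);print("yel",len(q),q.mean(0),cv2.minAreaRect(mm(q)))
q=P[bx&(P[...,2]>.146)&(P[...,2]<.155)&(hsv[...,2]<70)];print("disc",len(q),cv2.minEnclosingCircle(mm(q)))
tb=np.zeros((420,560),bool);tb[10:180,235:420]=1
q=P[tb&(abs(P[...,2]-.106)<.004)];print("tank",len(q),cv2.minAreaRect(mm(q)))
q=P[tb&(abs(P[...,2]-.018)<.004)&(hsv[...,1]>70)];print("board",len(q),cv2.minAreaRect(mm(q)))
db=np.zeros((420,560),bool);db[155:232,165:262]=1
q=P[db&(abs(P[...,2]-.026)<.006)];print("dish",len(q),cv2.minEnclosingCircle(mm(q)))
q=P[db&(abs(P[...,2]-.007)<.003)];print("floor",len(q),q.mean(0))
fl=P[160:215,330:400].reshape(-1,3);A=np.c_[fl[:,:2],np.ones(len(fl))];k=np.linalg.lstsq(A,fl[:,2],rcond=None)[0];print("flap",k,(A@k-fl[:,2]).std())
print("corners",P[160:170:3,388:400:4].reshape(-1,3)[:2],"left edge pts",[P[r,x].round(3).tolist() for r,x in((190,405),(175,395),(165,390),(155,400),(120,438))])
```

```text
bar 1219 ((570.5303344726562, 189.37632751464844), (57.153564453125, 17.210304260253906), 74.76606750488281) 0.18101848650133248
bar pca [-0.24532646 -0.96944052] [0.5677925  0.19023317 0.18012943]
yel 12 [0.57629668 0.20554152 0.181     ] ((577.2146606445312, 202.55979919433594), (14.844244956970215, 4.904162406921387), 75.91796875)
disc 1800 ((568.1633911132812, 190.19058227539062), 32.104576110839844)
tank 10547 ((552.6631469726562, 152.3973388671875), (176.26095581054688, 122.28580474853516), 71.88229370117188)
board 2183 ((606.8607788085938, 161.10626220703125), (203.1050262451172, 269.9907531738281), 88.28309631347656)
dish 820 ((532.0595092773438, -140.21348571777344), 75.0918197631836)
floor 2137 [ 0.53257075 -0.14448528  0.00798921]
flap [-1.00307138  0.50674466  0.71740124] 0.020772463686311686
corners [[0.73603981 0.09450625 0.01969322]
 [0.58156049 0.19564853 0.20514118]] left edge pts [[0.606, 0.183, 0.215], [0.592, 0.187, 0.209], [0.582, 0.192, 0.207], [0.739, 0.115, 0.027], [0.743, 0.183, 0.018]]
```

Request:
apply_moves([
  {"translation": [6, 25, 15], "rotation": [-5.5, -1.65, -7.12], "hand": 60},
  {"translation": [4, 24, 18], "rotation": [-5.5, -1.65, -7.12], "hand": 60},
  {"translation": [1, 23, 20], "rotation": [-5.5, -1.65, -7.12], "hand": 60},
  {"translation": [0, 0, 0], "rotation": [0, 0, 0], "hand": 60},
])

```text
clock: 3.02
tool_pos: [0.5733, 0.1833, 0.2498]
tool_rot: [[-0.641, 0.549, 0.537], [0.42, 0.836, -0.353], [-0.642, -0.001, -0.766]]
wrist_force: [0.2, -0.1, 0.4]
width: 0.658
grasp_force: 0.0
```

```bash
python3 -c "
from h import *
R=pose(98,40);print(R[:,2]);plan(np.array([.571,.188,.174])-.07*R[:,2],R,n=6)"
```

```text
[ 0.08945874 -0.63653204 -0.76604444]
n 6 rot [5.21, -0.0, 6.23]
[6.7, 6.1, -0.8]
[7.4, 5.2, -1.3]
[7.9, 4.3, -1.8]
[8.3, 3.2, -2.1]
[8.6, 2.1, -2.4]
[8.7, 0.9, -2.5]
```

Request:
apply_moves([
  {"translation": [6.7, 6, -1], "rotation": [5.21, 0, 6.23], "hand": 66},
  {"translation": [7.4, 5, -1], "rotation": [5.21, 0, 6.23], "hand": 66},
  {"translation": [8, 4, -2], "rotation": [5.21, 0, 6.23], "hand": 66},
  {"translation": [8.3, 3, -2], "rotation": [5.21, 0, 6.23], "hand": 66},
  {"translation": [8.6, 2, -2], "rotation": [5.21, 0, 6.23], "hand": 66},
])

```text
clock: 3.65
tool_pos: [0.5653, 0.2255, 0.2332]
tool_rot: [[-0.207, 0.962, 0.176], [0.738, 0.272, -0.617], [-0.642, 0.002, -0.767]]
wrist_force: [0.2, 1.0, 1.1]
width: 0.722
grasp_force: 0.0
```

Request:
apply_moves([
  {"translation": [8.7, 1, -2.5], "rotation": [5.21, 0, 6.23], "hand": 66},
  {"translation": [0, 0, 0], "rotation": [0, 0, 0], "hand": 66},
  {"translation": [0, 0, 0], "rotation": [0, 0, 0], "hand": 66},
])

```text
clock: 4.03
tool_pos: [0.5643, 0.2332, 0.2289]
tool_rot: [[-0.108, 0.99, 0.094], [0.759, 0.143, -0.635], [-0.642, 0.002, -0.767]]
wrist_force: [0.0, 0.3, 0.5]
width: 0.724
grasp_force: 0.0
```

Run:
```python
from h import *
s=sense();im,d=get_image("wrist");cv2.imwrite("pics/w2.png",im);print(s["tool_pos"],s["qpos"].round(1))
c=calibration("wrist");T=np.eye(4);T[:3,:3]=s["tool_rot"];T[:3,3]=s["tool_pos"];T=T@c["T_tool_cam"]
v,u=np.mgrid[0:420,0:560];P=pts(c,d,np.c_[u.ravel(),v.ravel()],T=T).reshape(420,560,3)
hsv=cv2.cvtColor(im,cv2.COLOR_BGR2HSV)
q=P[(P[...,2]>.174)&(P[...,2]<.187)&((hsv[...,2]<70)|(hsv[...,1]>150))&(np.hypot(P[...,0]-.571,P[...,1]-.188)<.04)];print(len(q),cv2.minAreaRect((q[:,:2]*1000).astype(np.float32)),q.mean(0))
plan([.571,.188,.174],pose(98,40))
```

```text
[0.56433147 0.23321084 0.22894363] [ 34.2  23.  104.5 -36.6  75.8  42.8]
985 ((572.1332397460938, 190.82131958007812), (56.38320541381836, 18.94838523864746), 73.6155014038086) [0.57066472 0.19610564 0.17982104]
n 2 rot [0.13, -0.02, 0.05]
[0.1, 0.0, 35.7]
[0.1, 0.1, 35.7]
```

View pics/w2.png

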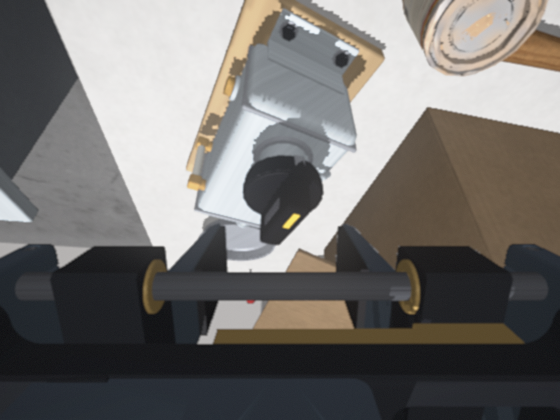

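The picture shows the cap at (283,190) between the fingers, the bar about 24° off the finger plane, and the flap corner clear on the right at (330,250). I'll advance along the fingers and close, which lines the bar up.

Request:
apply_moves([
  {"translation": [0.5, 0, 18], "rotation": [0, 0, 0], "hand": 66},
  {"translation": [0, 0, 18], "rotation": [0, 0, 0], "hand": 66},
  {"translation": [0, 0, 18], "rotation": [0, 0, 0], "hand": 66},
  {"translation": [0, 0, 16], "rotation": [0, 0, 0], "hand": 66},
  {"translation": [0, 0, 0], "rotation": [0, 0, 0], "hand": 66},
])

```text
clock: 4.7
tool_pos: [0.5708, 0.1886, 0.1732]
tool_rot: [[-0.108, 0.99, 0.092], [0.758, 0.142, -0.636], [-0.643, 0.001, -0.766]]
wrist_force: [0.4, 1.0, 0.2]
width: 0.726
grasp_force: 0.0
```

Request:
apply_moves([
  {"translation": [0, 0, 0], "rotation": [0, 0, 0], "hand": 40},
  {"translation": [0, 0, 0], "rotation": [0, 0, 0], "hand": 34},
  {"translation": [0, 0, 0], "rotation": [0, 0, 0], "hand": 28},
  {"translation": [0, 0, 0], "rotation": [0, 0, 0], "hand": 24},
], grip_force=15)

```text
clock: 5.2
tool_pos: [0.5722, 0.1908, 0.175]
tool_rot: [[-0.107, 0.99, 0.096], [0.76, 0.144, -0.634], [-0.641, 0.005, -0.768]]
wrist_force: [1.6, 5.5, 2.4]
width: 0.318
grasp_force: 6.8
```

Request:
apply_moves([
  {"translation": [0, 0, 0], "rotation": [0, 0, 0], "hand": 18},
  {"translation": [0, 0, 0], "rotation": [0, 0, 0], "hand": 14},
  {"translation": [0, 0, 0], "rotation": [0, 0, 0], "hand": 14},
], grip_force=25)

```text
clock: 5.58
tool_pos: [0.5716, 0.1902, 0.175]
tool_rot: [[-0.107, 0.99, 0.095], [0.759, 0.143, -0.635], [-0.642, 0.004, -0.767]]
wrist_force: [0.4, 3.7, 6.0]
width: 0.213
grasp_force: 25.0
```

Request:
apply_moves([
  {"translation": [0, 0, 0], "rotation": [0, 0, 0], "hand": 10},
  {"translation": [0, 0, 0], "rotation": [0, 0, 0], "hand": 10},
  {"translation": [1.3, 0, 1.5], "rotation": [0, 0, 0], "hand": 10},
  {"translation": [1.3, 0, 1.5], "rotation": [0, 0, 0], "hand": 10},
  {"translation": [0, 0, 0], "rotation": [0, 0, 0], "hand": 10},
], grip_force=55)

```text
clock: 6.2
tool_pos: [0.5717, 0.1902, 0.1713]
tool_rot: [[-0.107, 0.99, 0.095], [0.759, 0.143, -0.635], [-0.642, 0.004, -0.767]]
wrist_force: [-0.9, 4.5, 8.8]
width: 0.213
grasp_force: 55.0
```

Request:
apply_moves([
  {"translation": [1, 0, 1.2], "rotation": [0, 0, 0], "hand": 10},
  {"translation": [1, 0, 1.2], "rotation": [0, 0, 0], "hand": 10},
  {"translation": [0, 0, 0], "rotation": [0, 0, 0], "hand": 10},
])

```text
clock: 6.58
tool_pos: [0.5717, 0.1902, 0.1683]
tool_rot: [[-0.107, 0.99, 0.094], [0.759, 0.143, -0.635], [-0.642, 0.004, -0.766]]
wrist_force: [-0.8, 4.6, 10.9]
width: 0.216
grasp_force: 55.0
```

Request:
apply_moves([
  {"translation": [0, 0, 0], "rotation": [-2.6, 0, -3.1], "hand": 10},
  {"translation": [0, 0, 0], "rotation": [-3.9, 0, -4.6], "hand": 10},
  {"translation": [0, 0, 0], "rotation": [-3.9, 0, -4.6], "hand": 10},
  {"translation": [0, 0, 0], "rotation": [0, 0, 0], "hand": 10},
])

```text
clock: 7.08
tool_pos: [0.5714, 0.1902, 0.1685]
tool_rot: [[-0.314, 0.91, 0.27], [0.698, 0.414, -0.584], [-0.643, 0.005, -0.766]]
wrist_force: [-3.4, 3.8, 10.3]
width: 0.215
grasp_force: 55.0
```

Request:
apply_moves([
  {"translation": [0, 0, 0], "rotation": [-5.2, 0, -6.2], "hand": 10},
  {"translation": [0, 0, 0], "rotation": [-5.2, 0, -6.2], "hand": 10},
  {"translation": [0, 0, 0], "rotation": [-5.2, 0, -6.2], "hand": 10},
  {"translation": [0, 0, 0], "rotation": [-5.2, 0, -6.2], "hand": 10},
  {"translation": [0, 0, 0], "rotation": [0, 0, 0], "hand": 10},
])

```text
clock: 7.7
tool_pos: [0.5701, 0.1909, 0.1755]
tool_rot: [[-0.648, 0.555, 0.521], [0.427, 0.832, -0.355], [-0.631, -0.008, -0.776]]
wrist_force: [-14.1, -9.5, 14.8]
width: 0.215
grasp_force: 55.0
```

Run:
```python
from h import *
s=sense();print(s)
im,d=get_image("scene");im2,d=get_image("wrist")
cv2.imwrite("pics/a.png",np.hstack([cv2.resize(im[180:330,120:320],(400,300)),cv2.resize(im2,(400,300))]))
```

```text
{'clock': 7.7, 'qpos': array([ 30.18872165,  15.33433949, 122.60956006, -60.80773255,
        40.684986  ,  21.30690335]), 'joint_vel': array([ 0.53522464,  0.91395139, -0.65988342,  0.29304112,  1.86677698,
        2.51690637]), 'effort': array([  1.47115521, -53.78444552, -38.21688652,  -1.60835993,
        -3.85471836,  -0.58733191]), 'tool_pos': array([0.57005611, 0.19085193, 0.17546903]), 'tool_rot': array([[-0.6480263 ,  0.555373  ,  0.52117439],
       [ 0.42699929,  0.83156627, -0.35520295],
       [-0.63066118, -0.00763976, -0.77602069]]), 'wrist_force': array([-14.13760081,  -9.45916091,  14.778588  ]), 'ft_torque': array([-2.09800848,  1.28483581, -1.61601733]), 'grasp_force': 55.02975404262543, 'width': 0.2148742009563013}
```

View pics/a.png

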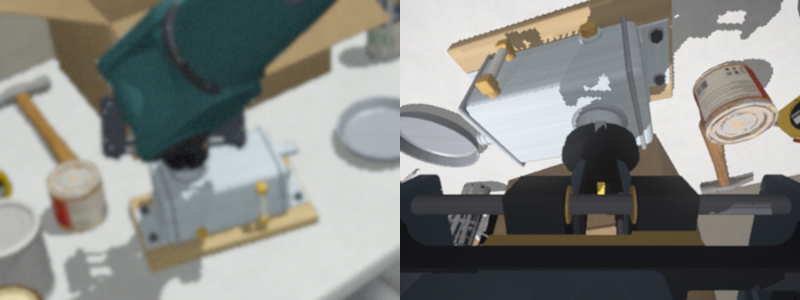

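The pictures show the hand holding the cap on the neck, leaning toward the robot with the tank clear. Joint 4 is almost at its limit (-60.8), so the wrist rose a little. The yaw is already in the notches, so I'll lift, which relieves joint 4.

Request:
apply_moves([
  {"translation": [-1.9, 0, -2.3], "rotation": [0, 0, 0], "hand": 10},
  {"translation": [-1.9, 0, -2.3], "rotation": [0, 0, 0], "hand": 10},
])

```text
clock: 8.05
tool_pos: [0.5699, 0.191, 0.1799]
tool_rot: [[-0.649, 0.556, 0.519], [0.427, 0.831, -0.356], [-0.63, -0.009, -0.777]]
wrist_force: [-0.2, -10.8, -8.4]
width: 0.217
grasp_force: 55.0
```

```bash
python3 -c "
from h import *
s=sense();print(s['qpos'].round(2),s['tool_pos'].round(4),s['wrist_force'].round(1),s['ft_torque'].round(2))"
```

```text
[ 30.21  14.9  122.5  -60.11  41.03  20.49] [0.5699 0.191  0.1799] [ -0.2 -10.8  -8.4] [-1.13  1.03 -0.99]
```

Request:
apply_moves([
  {"translation": [-1.9, 0, -2.3], "rotation": [0, 0, 0], "hand": 10},
  {"translation": [-1.9, 0, -2.3], "rotation": [0, 0, 0], "hand": 10},
  {"translation": [0, 0, 0], "rotation": [0, 0, 0], "hand": 10},
])

```text
clock: 8.43
tool_pos: [0.57, 0.1911, 0.1859]
tool_rot: [[-0.649, 0.556, 0.52], [0.427, 0.831, -0.356], [-0.63, -0.009, -0.777]]
wrist_force: [-4.9, -9.7, -0.2]
width: 0.217
grasp_force: 55.0
```

Request:
apply_moves([
  {"translation": [-3.8, -0.3, -4.6], "rotation": [0, 0, 0], "hand": 10},
  {"translation": [-3.8, -0.3, -4.6], "rotation": [0, 0, 0], "hand": 10},
  {"translation": [-5, 0, -6.2], "rotation": [0, 0, 0], "hand": 10},
  {"translation": [-5, 0, -6.2], "rotation": [0, 0, 0], "hand": 10},
  {"translation": [0, 0, 0], "rotation": [0, 0, 0], "hand": 10},
])

```text
clock: 9.05
tool_pos: [0.5722, 0.1935, 0.2163]
tool_rot: [[-0.647, 0.553, 0.525], [0.429, 0.833, -0.35], [-0.631, -0.001, -0.776]]
wrist_force: [-0.3, -0.5, -2.6]
width: 0.214
grasp_force: 55.0
```

Run:
```python
from h import *
s=sense();print(s['qpos'].round(2),s['tool_pos'].round(4),s['wrist_force'].round(1),s['ft_torque'].round(2))
im,d=get_image("scene");im2,d=get_image("wrist")
cv2.imwrite("pics/b.png",np.hstack([cv2.resize(im[180:330,120:320],(400,300)),cv2.resize(im2,(400,300))]))
```

```text
[ 30.25  11.48 121.77 -56.48  42.82  15.58] [0.5722 0.1935 0.2163] [-0.3 -0.5 -2.6] [0.45 0.44 0.  ]
```

View pics/b.png

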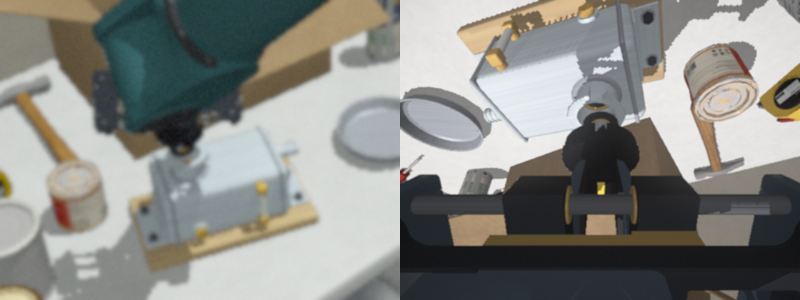

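The pictures show the cap fully clear of the neck, still in the fingers, with the neck mouth open below it. Next I'll carry it up and over to the dish.

Run:
```python
from h import *
R=sense()['tool_rot']
f=lambda p:(R.T@(np.array(p)*1000)).round(1)
print(f([0,0,.03]),f([-.03,0,.012]),f([0,-.04,0]))
```

```text
[-18.9  -0.1 -23.3] [ 11.9 -16.6 -25. ] [-17.1 -33.3  14. ]
```

Request:
apply_moves([
  {"translation": [-18.9, 0, -23.3], "rotation": [0, 0, 0], "hand": 10},
  {"translation": [-15, 0, -18.5], "rotation": [0, 0, 0], "hand": 10},
  {"translation": [12, -16.6, -25], "rotation": [0, 0, 0], "hand": 10},
  {"translation": [12, -16.6, -25], "rotation": [0, 0, 0], "hand": 10},
  {"translation": [0, 0, 0], "rotation": [0, 0, 0], "hand": 10},
])

```text
clock: 9.78
tool_pos: [0.5105, 0.1935, 0.2933]
tool_rot: [[-0.648, 0.553, 0.524], [0.428, 0.833, -0.35], [-0.63, -0.003, -0.776]]
wrist_force: [1.2, 0.4, -2.5]
width: 0.217
grasp_force: 55.0
```

Run:
```python
from h import *
s=sense();print(s['qpos'].round(2),s['tool_pos'].round(4),s['wrist_force'].round(1))
plan([.51,-.141,.28],pose(150,40),step=35)
```

```text
[ 34.03  -0.24 124.94 -49.28  50.37   8.56] [0.5105 0.1935 0.2933] [ 1.2  0.4 -2.5]
n 10 rot [-0.24, -0.09, -0.27]
[-13.4, -27.9, 12.7]
[-13.3, -28.0, 12.6]
[-13.1, -28.1, 12.5]
[-13.0, -28.2, 12.4]
[-12.8, -28.3, 12.3]
[-12.7, -28.5, 12.2]
[-12.5, -28.6, 12.1]
[-12.4, -28.7, 12.0]
[-12.2, -28.8, 11.9]
[-12.1, -28.9, 11.8]
```

Request:
apply_moves([
  {"translation": [-13.4, -27.9, 12.7], "rotation": [-0.24, -0.09, -0.27], "hand": 10},
  {"translation": [-13.3, -28, 12.6], "rotation": [-0.24, -0.09, -0.27], "hand": 10},
  {"translation": [-13.1, -28.1, 12.5], "rotation": [-0.24, -0.09, -0.27], "hand": 10},
  {"translation": [-13, -28.2, 12.4], "rotation": [-0.24, -0.09, -0.27], "hand": 10},
  {"translation": [-12.8, -28.3, 12.3], "rotation": [-0.24, -0.09, -0.27], "hand": 10},
])

```text
clock: 10.4
tool_pos: [0.5113, 0.025, 0.286]
tool_rot: [[-0.656, 0.527, 0.54], [0.405, 0.85, -0.337], [-0.636, -0.002, -0.771]]
wrist_force: [1.0, 0.1, -2.2]
width: 0.217
grasp_force: 55.0
```

Request:
apply_moves([
  {"translation": [-12.7, -28.5, 12.2], "rotation": [-0.24, -0.09, -0.27], "hand": 10},
  {"translation": [-12.5, -28.6, 12.1], "rotation": [-0.24, -0.09, -0.27], "hand": 10},
  {"translation": [-12.4, -28.7, 12], "rotation": [-0.24, -0.09, -0.27], "hand": 10},
  {"translation": [-12.2, -28.8, 11.9], "rotation": [-0.24, -0.09, -0.27], "hand": 10},
  {"translation": [-12.1, -28.9, 11.8], "rotation": [-0.24, -0.09, -0.27], "hand": 10},
])

```text
clock: 11.02
tool_pos: [0.5106, -0.1427, 0.2796]
tool_rot: [[-0.664, 0.5, 0.556], [0.383, 0.866, -0.323], [-0.642, -0.002, -0.766]]
wrist_force: [0.4, 0.1, -2.1]
width: 0.217
grasp_force: 55.0
```

Run:
```python
from h import *
s=sense();print(s['qpos'].round(2),s['tool_pos'].round(4),s['wrist_force'].round(1))
plan([.512,-.141,.18],pose(150,40),step=25)
```

```text
[-12.88  -9.71 135.42 -35.82  19.01 -42.44] [ 0.5106 -0.1427  0.2796] [ 0.4  0.1 -2.1]
n 4 rot [-0.02, -0.01, 0.01]
[15.9, 0.6, 19.2]
[15.9, 0.6, 19.1]
[15.9, 0.6, 19.1]
[15.9, 0.5, 19.1]
```

Joint 5 is near its lower limit (17.5°) in this posture. I'll raise the arm and yaw the hand past the radial direction so it leans toward -y, which leaves room to go down.

Request:
apply_moves([
  {"translation": [-26, 0, -31], "rotation": [0, 0, 0], "hand": 10},
  {"translation": [-26, 0, -31], "rotation": [0, 0, 0], "hand": 10},
  {"translation": [-26, 0, -31], "rotation": [0, 0, 0], "hand": 10},
  {"translation": [-13, 0, -15], "rotation": [-2.6, 0, -3.1], "hand": 10},
  {"translation": [0, 0, 0], "rotation": [-5.1, 0, -6.1], "hand": 10},
])

```text
clock: 11.65
tool_pos: [0.5115, -0.1412, 0.4225]
tool_rot: [[-0.724, 0.332, 0.605], [0.254, 0.943, -0.214], [-0.642, -0.002, -0.767]]
wrist_force: [0.5, -0.2, -2.7]
width: 0.217
grasp_force: 55.0
```

Run:
```python
from h import *
s=sense();print(s['qpos'].round(2),s['tool_pos'].round(4),s['wrist_force'].round(1))
plan([.512,-.141,.42],pose(215,40),ang=6)
```

```text
[-17.25 -21.21 127.96  -2.63  33.39 -86.22] [ 0.5115 -0.1412  0.4225] [ 0.5 -0.2 -2.7]
n 10 rot [-3.5, -0.01, -4.16]
[0.1, 0.0, 0.2]
[0.1, 0.0, 0.2]
[0.1, 0.0, 0.2]
[0.1, 0.0, 0.2]
[0.1, 0.0, 0.2]
[0.1, 0.0, 0.2]
[0.1, 0.0, 0.2]
[0.1, 0.0, 0.2]
[0.1, -0.0, 0.2]
[0.1, -0.0, 0.2]
```

I'll fit a small kinematic model to the logged poses so I can pick a placing posture inside the joint ranges.

```bash
cat > kin.py <<'E'
import numpy as np
from scipy.optimize import least_squares
from scipy.spatial.transform import Rotation as Ro
from h import pose
Q=np.array([[-67.684,21.709,99.362,0,58.929,-1.908],[31.1,3.1,119.6,-39.5,64.3,20.7],[34.2,23,104.5,-36.6,75.8,42.8],[30.19,15.33,122.61,-60.81,40.68,21.31],[30.25,11.48,121.77,-56.48,42.82,15.58],[34.03,-.24,124.94,-49.28,50.37,8.56],[-12.88,-9.71,135.42,-35.82,19.01,-42.44],[-17.25,-21.21,127.96,-2.63,33.39,-86.22]])
X=np.array([[.287,-.638,.228],[.5027,.1597,.2989],[.5643,.2332,.2289],[.5701,.1909,.1755],[.5722,.1935,.2163],[.5105,.1935,.2933],[.5106,-.1427,.2796],[.5115,-.1412,.4225]])
def fk(q,p,s4=1,s6=1):
    a1,d1,L2,ex,ez,wx,wz,tz,y4=p;E=Ro.from_euler;q=np.asarray(q)
    A=E('z',q[0],degrees=True);B=A*E('y',q[1],degrees=True);C=A*E('y',q[1]+q[2],degrees=True)
    D=C*E('z',s4*q[3],degrees=True);F=D*E('y',q[4],degrees=True);G=F*E('z',s6*q[5]+90,degrees=True)
    return A.apply([a1,0,d1])+B.apply([0,0,L2])+C.apply([ex,0,ez])+D.apply([wx,y4,0])+F.apply([wz,0,tz]),G
def fit(s4,s6):
    f=lambda p:np.ravel([fk(q,p,s4,s6)[0]-x for q,x in zip(Q,X)])
    return least_squares(f,[.1,.4,.45,0,.4,0,0,.3,0])
P=fit(1,1).x
E
python3 - <<'E'
from kin import *
import h
for s4 in(1,-1):
    r=fit(s4,1);print(s4,r.cost,r.x.round(4),np.abs(r.fun).max())
s=h.sense()
for s4 in(1,-1):
  for s6 in(1,-1): print(s4,s6,fk(s['qpos'],P,s4,s6)[1].as_matrix().round(2)[:, :2].tolist())
print(s['tool_rot'].round(2))
E
```

```text
1 9.1414586341063e-05 [ 0.041   0.292   0.5377  0.0307  0.5483 -0.0072 -0.0046  0.2516  0.0204] 0.008948804913355618
-1 0.011284289081156276 [ 0.2338  0.1564  0.3428  0.142   0.3409 -0.2498  0.025   0.0965  0.0241] 0.06925289363667539
1 1 [[-0.72, 0.33], [0.25, 0.94], [-0.64, -0.0]]
1 -1 [[0.76, -0.23], [-0.13, -0.97], [0.64, 0.09]]
-1 1 [[-0.7, 0.36], [0.33, 0.93], [-0.64, 0.09]]
-1 -1 [[0.74, -0.26], [-0.2, -0.97], [0.64, -0.0]]
[[-0.72  0.33  0.6 ]
 [ 0.25  0.94 -0.21]
 [-0.64 -0.   -0.77]]
```

```bash
cat >> kin.py <<'E'
lo=np.array([-158.9,-42.4,.06,-60.9,17.5,-176.3]);hi=np.array([158.9,125.6,152.3,240.9,164.5,176.3])
def ik(x,R,q0):
    f=lambda q:np.r_[(fk(q,P)[0]-x)*10,(fk(q,P)[1].inv()*Ro.from_matrix(R)).as_rotvec()*3]
    r=least_squares(f,q0,x_scale=20.);return r.x,r.cost
E
python3 - <<'E'
from kin import *
import h
q0=h.sense()['qpos']
for x in(.48,.512):
  for b in(120,130,140,150,180,195,205,215):
    q=q0
    for k in np.linspace(0,1,9)[1:]:q,c=ik([x,-.141,.42],h.pose(160.7+(b-160.7)*k,40),q)
    for z in (.3,.2,.105,.076):
        q,c=ik([x,-.141,z],h.pose(b,40),q)
        if z<.2: print(x,b,z,q.round(0),"ok" if c<1e-5 and (q>lo+1).all() and (q<hi-1).all() else "BAD",f"{c:.0e}")
E
```

```text
0.48 120 0.105 [ -2.  16. 137. -85.  33.  44.] BAD 2e-21
0.48 120 0.076 [ -2.  21. 136. -91.  33.  52.] BAD 3e-20
0.48 130 0.105 [ -4.  14. 139. -97.  28.  46.] BAD 3e-19
0.48 130 0.076 [  -3.   19.  139. -105.   29.   56.] BAD 4e-17
0.48 140 0.105 [  -6.   13.  141. -112.   23.   51.] BAD 3e-20
0.48 140 0.076 [  -6.   19.  141. -122.   25.   62.] BAD 1e-28
0.48 150 0.105 [  -9.   12.  142. -133.   18.   61.] BAD 6e-18
0.48 150 0.076 [  -9.   18.  142. -142.   22.   71.] BAD 1e-26
0.48 180 0.105 [ -20.   13.  145.  140.   20. -248.] BAD 2e-18
0.48 180 0.076 [ -20.   18.  144.  148.   24. -255.] BAD 5e-29
0.48 195 0.105 [ -27.   15.  143.  110.   27. -236.] BAD 3e-22
0.48 195 0.076 [ -26.   20.  143.  118.   29. -245.] BAD 5e-16
0.48 205 0.105 [ -30.   16.  141.   94.   32. -233.] BAD 5e-21
0.48 205 0.076 [ -30.   21.  141.  101.   32. -241.] BAD 4e-18
0.48 215 0.105 [ -33.   18.  138.   81.   37. -231.] BAD 9e-23
0.48 215 0.076 [ -33.   22.  138.   87.   36. -238.] BAD 2e-20
0.512 120 0.105 [ -2.  18. 133. -82.  33.  42.] BAD 1e-22
0.512 120 0.076 [ -2.  22. 133. -88.  33.  49.] BAD 
[... 195 characters left out ...]
12 140 0.076 [  -6.   20.  137. -118.   24.   58.] BAD 3e-15
0.512 150 0.105 [  -9.   15.  139. -129.   17.   57.] BAD 6e-23
0.512 150 0.076 [  -8.   20.  139. -138.   21.   67.] BAD 3e-27
0.512 180 0.105 [ -18.   15.  141.  141.   19. -247.] BAD 4e-18
0.512 180 0.076 [ -18.   20.  141.  148.   22. -254.] BAD 7e-15
0.512 195 0.105 [ -25.   16.  140.  110.   26. -234.] BAD 2e-22
0.512 195 0.076 [ -24.   21.  140.  118.   27. -243.] BAD 2e-16
0.512 205 0.105 [ -28.   18.  138.   94.   31. -230.] BAD 4e-22
0.512 205 0.076 [ -28.   22.  138.  101.   31. -238.] BAD 2e-18
0.512 215 0.105 [ -31.   19.  135.   82.   36. -229.] BAD 1e-23
0.512 215 0.076 [ -30.   23.  135.   87.   36. -236.] BAD 8e-21
```

Run:
```python
from kin import *
import h
for x in(.48,.512):
 for b in(205,210,215,225,240,255):
  q=np.array([-30,23,135,87,36,124.])
  o=[]
  for z in(.076,.105,.14,.18,.22,.26,.3,.36,.42):
    q,c=ik([x,-.141,z],h.pose(b,40),q)
    o.append("%.2f:%s%s"%(z,q[3:].round(0).astype(int).tolist(),"" if c<1e-5 and (q>lo+1).all() and (q<hi-1).all() else "BAD"))
  print(x,b,*o)
```

```text
0.48 205 0.08:[101, 32, 119] 0.10:[94, 32, 127] 0.14:[85, 32, 138] 0.18:[74, 34, 149] 0.22:[65, 36, 160] 0.26:[58, 40, 169] 0.30:[52, 43, 176]BAD 0.36:[46, 49, 185]BAD 0.42:[42, 55, 192]BAD
0.48 210 0.08:[94, 34, 120] 0.10:[87, 35, 128] 0.14:[79, 35, 138] 0.18:[71, 37, 148] 0.22:[63, 40, 157] 0.26:[57, 43, 165] 0.30:[52, 47, 172] 0.36:[46, 53, 180]BAD 0.42:[43, 59, 186]BAD
0.48 215 0.08:[87, 36, 122] 0.10:[81, 37, 129] 0.14:[74, 38, 137] 0.18:[67, 41, 146] 0.22:[61, 44, 154] 0.26:[55, 47, 162] 0.30:[51, 51, 168] 0.36:[46, 56, 175]BAD 0.42:[43, 62, 182]BAD
0.48 225 0.08:[75, 41, 123] 0.10:[71, 42, 129] 0.14:[66, 44, 136] 0.18:[60, 47, 143] 0.22:[56, 50, 149] 0.26:[52, 54, 155] 0.30:[49, 57, 160] 0.36:[45, 63, 167] 0.42:[43, 69, 173]
0.48 240 0.08:[60, 47, 123] 0.10:[58, 49, 127] 0.14:[54, 52, 132] 0.18:[51, 55, 137] 0.22:[48, 59, 142] 0.26:[46, 63, 147] 0.30:[44, 66, 151] 0.36:[42, 72, 156] 0.42:[41, 78, 161]
0.48 255 0.08:[48, 54, 121] 0.10:[47, 56, 124] 0.14:[45, 59, 128] 0.18:[43, 63, 132] 0.22:[41, 67, 135] 0.26:[40, 70, 139] 0.30:[39, 74, 142] 0.36:[38, 80, 147] 0.42:[37, 86, 151
[... 409 characters left out ...]
0.10:[82, 36, 131] 0.14:[75, 37, 139] 0.18:[68, 40, 148] 0.22:[61, 42, 156] 0.26:[56, 45, 163] 0.30:[52, 49, 169] 0.36:[47, 54, 177]BAD 0.42:[43, 60, 183]BAD
0.512 225 0.08:[75, 40, 126] 0.10:[71, 42, 131] 0.14:[66, 43, 138] 0.18:[61, 46, 145] 0.22:[56, 49, 151] 0.26:[53, 52, 157] 0.30:[50, 56, 162] 0.36:[46, 61, 168] 0.42:[43, 67, 174]
0.512 240 0.08:[61, 47, 125] 0.10:[58, 49, 129] 0.14:[55, 52, 134] 0.18:[52, 55, 139] 0.22:[49, 58, 144] 0.26:[47, 62, 148] 0.30:[45, 65, 152] 0.36:[43, 71, 158] 0.42:[41, 76, 163]
0.512 255 0.08:[49, 54, 123] 0.10:[47, 56, 126] 0.14:[45, 59, 130] 0.18:[43, 63, 133] 0.22:[42, 66, 137] 0.26:[41, 70, 140] 0.30:[40, 74, 143] 0.36:[38, 79, 148] 0.42:[38, 84, 152]
```

A tilt of 40° works at the dish with j4≈+85 and j6≈+125, on the other branch of joint 6. So I'll yaw the hand backwards about the vertical, high in free air, to get onto that branch.

Request:
apply_moves([
  {"translation": [0, 0, 0], "rotation": [3.2, 0, 3.8], "hand": 10},
  {"translation": [0, 0, 0], "rotation": [6.4, 0, 7.65], "hand": 10},
  {"translation": [0, 0, 0], "rotation": [6.4, 0, 7.65], "hand": 10},
  {"translation": [0, 0, 0], "rotation": [6.4, 0, 7.65], "hand": 10},
  {"translation": [0, 0, 0], "rotation": [6.4, 0, 7.65], "hand": 10},
])

```text
clock: 12.28
tool_pos: [0.5102, -0.1405, 0.4187]
tool_rot: [[-0.39, 0.867, 0.311], [0.668, 0.499, -0.553], [-0.634, -0.008, -0.773]]
wrist_force: [0.3, 0.6, -2.9]
width: 0.214
grasp_force: 55.0
```

Request:
apply_moves([
  {"translation": [0, 0, 0], "rotation": [6.4, 0, 7.65], "hand": 10},
  {"translation": [0, 0, 0], "rotation": [6.4, 0, 7.65], "hand": 10},
  {"translation": [0, 0, 0], "rotation": [6.4, 0, 7.65], "hand": 10},
  {"translation": [0, 0, 0], "rotation": [6.4, 0, 7.65], "hand": 10},
  {"translation": [0, 0, 0], "rotation": [6.4, 0, 7.65], "hand": 10},
])

```text
clock: 12.9
tool_pos: [0.5106, -0.1403, 0.4181]
tool_rot: [[0.253, 0.94, -0.229], [0.725, -0.341, -0.599], [-0.641, -0.014, -0.767]]
wrist_force: [0.0, -0.2, -1.8]
width: 0.215
grasp_force: 55.0
```

Run:
```python
from h import *
s=sense();R=s['tool_rot'];print(s['qpos'].round(1),s['tool_pos'].round(4),s['wrist_force'].round(1),np.degrees(np.arctan2(R[1,0],R[0,0])),R[2].round(3))
```

```text
[ -1.1   2.  109.  -37.2  85.9  27. ] [ 0.5106 -0.1403  0.4181] [ 0.  -0.2 -1.8] 70.76057127228687 [-0.641 -0.014 -0.767]
```

Request:
apply_moves([
  {"translation": [0, 0, 0], "rotation": [6.4, 0.1, 7.65], "hand": 10},
  {"translation": [0, 0, 0], "rotation": [6.4, 0.1, 7.65], "hand": 10},
  {"translation": [0, 0, 0], "rotation": [6.4, 0.1, 7.65], "hand": 10},
  {"translation": [0, 0, 0], "rotation": [6.4, 0.1, 7.65], "hand": 10},
  {"translation": [0, 0, 0], "rotation": [6.4, 0.1, 7.65], "hand": 10},
])

```text
clock: 13.52
tool_pos: [0.5107, -0.1407, 0.4179]
tool_rot: [[0.715, 0.345, -0.608], [0.272, -0.939, -0.213], [-0.644, -0.013, -0.765]]
wrist_force: [0.3, 0.4, -2.1]
width: 0.211
grasp_force: 55.0
```

Request:
apply_moves([
  {"translation": [0, 0, 0], "rotation": [6.4, 0.1, 7.65], "hand": 10},
  {"translation": [0, 0, 0], "rotation": [6.4, 0.1, 7.65], "hand": 10},
  {"translation": [0, 0, 0], "rotation": [6.4, 0.1, 7.65], "hand": 10},
  {"translation": [0, 0, 0], "rotation": [6.4, 0.1, 7.65], "hand": 10},
  {"translation": [0, 0, 0], "rotation": [6.4, 0.1, 7.65], "hand": 10},
])

```text
clock: 14.15
tool_pos: [0.5106, -0.1411, 0.4178]
tool_rot: [[0.667, -0.496, -0.556], [-0.374, -0.868, 0.326], [-0.645, -0.01, -0.764]]
wrist_force: [-0.7, -0.6, -2.0]
width: 0.218
grasp_force: 55.0
```

Request:
apply_moves([
  {"translation": [0, 0, 0], "rotation": [6.4, 0.1, 7.65], "hand": 10},
  {"translation": [0, 0, 0], "rotation": [6.4, 0.1, 7.65], "hand": 10},
  {"translation": [0, 0, 0], "rotation": [6.4, 0.1, 7.65], "hand": 10},
  {"translation": [0, 0, 0], "rotation": [6.4, 0.1, 7.65], "hand": 10},
  {"translation": [0, 0, 0], "rotation": [6.4, 0.1, 7.65], "hand": 10},
])

```text
clock: 14.78
tool_pos: [0.5103, -0.1414, 0.4179]
tool_rot: [[0.141, -0.984, -0.111], [-0.752, -0.18, 0.634], [-0.644, -0.006, -0.765]]
wrist_force: [0.3, -0.0, -1.7]
width: 0.214
grasp_force: 55.0
```

Run:
```python
from h import *
s=sense();R=s['tool_rot'];print(s['qpos'].round(1),s['tool_pos'].round(4),s['wrist_force'].round(1),np.degrees(np.arctan2(R[1,0],R[0,0])),R[2].round(3))
plan([.49,-.141,.32],pose(235,40),n=6)
```

```text
[-31.5   7.  103.7  29.1  97.4 134.5] [ 0.5103 -0.1414  0.4179] [ 0.3 -0.  -1.7] -79.34677691380065 [-0.644 -0.006 -0.765]
n 6 rot [4.82, 0.03, 5.82]
[10.0, 3.4, 12.9]
[10.3, 3.5, 12.6]
[10.7, 3.4, 12.3]
[11.0, 3.4, 12.0]
[11.3, 3.2, 11.8]
[11.6, 3.1, 11.5]
```

Request:
apply_moves([
  {"translation": [10, 3.4, 12.9], "rotation": [4.82, 0.03, 5.82], "hand": 10},
  {"translation": [10.3, 3.5, 12.6], "rotation": [4.82, 0.03, 5.82], "hand": 10},
  {"translation": [10.7, 3.4, 12.3], "rotation": [4.82, 0.03, 5.82], "hand": 10},
  {"translation": [11, 3.4, 12], "rotation": [4.82, 0.03, 5.82], "hand": 10},
  {"translation": [11.3, 3.2, 11.8], "rotation": [4.82, 0.03, 5.82], "hand": 10},
])

```text
clock: 15.4
tool_pos: [0.4931, -0.141, 0.336]
tool_rot: [[-0.351, -0.888, 0.296], [-0.68, 0.459, 0.571], [-0.643, -0.001, -0.766]]
wrist_force: [-0.2, -0.4, -1.8]
width: 0.216
grasp_force: 55.0
```

Run:
```python
from h import *
s=sense();R=s['tool_rot'];print(s['qpos'].round(1),s['tool_pos'].round(4),s['wrist_force'].round(1),np.degrees(np.arctan2(R[1,0],R[0,0])),R[2].round(3))
plan([.488,-.142,.22],pose(218,40),n=5)
```

```text
[-37.1   0.4 119.6  41.5  73.2 153. ] [ 0.4931 -0.141   0.336 ] [-0.2 -0.4 -1.8] -117.28449599687445 [-0.643 -0.001 -0.766]
n 5 rot [3.17, 0.01, 3.79]
[15.4, 0.8, 17.4]
[15.5, 0.8, 17.3]
[15.5, 0.7, 17.3]
[15.5, 0.6, 17.2]
[15.6, 0.6, 17.2]
```

Request:
apply_moves([
  {"translation": [15.4, 0.8, 17.4], "rotation": [3.17, 0, 3.79], "hand": 10},
  {"translation": [15.5, 0.8, 17.3], "rotation": [3.17, 0, 3.79], "hand": 10},
  {"translation": [15.5, 0.7, 17.3], "rotation": [3.17, 0, 3.79], "hand": 10},
  {"translation": [15.5, 0.6, 17.2], "rotation": [3.17, 0, 3.79], "hand": 10},
  {"translation": [15.6, 0.6, 17.2], "rotation": [3.17, 0, 3.79], "hand": 10},
])

```text
clock: 16.02
tool_pos: [0.4881, -0.1417, 0.2199]
tool_rot: [[-0.603, -0.617, 0.507], [-0.472, 0.787, 0.397], [-0.643, -0.0, -0.766]]
wrist_force: [0.5, 0.5, -2.7]
width: 0.212
grasp_force: 55.0
```

Run:
```python
from h import *
s=sense();R=s['tool_rot'];print(s['qpos'].round(1),s['tool_pos'].round(4),s['wrist_force'].round(1),np.degrees(np.arctan2(R[1,0],R[0,0])),R[2].round(3))
im,d=get_image("scene");im2,d2=get_image("wrist");im3,_=get_image("top")
cv2.imwrite("pics/c.png",np.vstack([np.hstack([cv2.resize(im[180:330,200:400],(400,300)),cv2.resize(im2,(400,300))]),np.hstack([cv2.resize(im3[150:300,200:400],(400,300)),np.zeros((300,400,3),np.uint8)])]))
plan([.488,-.142,.11],pose(214,40),n=5)
```

```text
[-37.1   3.3 131.3  55.3  49.2 155.6] [ 0.4881 -0.1417  0.2199] [ 0.5  0.5 -2.7] -141.92653264210696 [-0.643 -0.    -0.766]
n 5 rot [0.58, 0.01, 0.65]
[14.3, -0.3, 16.8]
[14.2, -0.3, 16.8]
[14.2, -0.3, 16.8]
[14.2, -0.3, 16.8]
[14.2, -0.2, 16.8]
```

View pics/c.png

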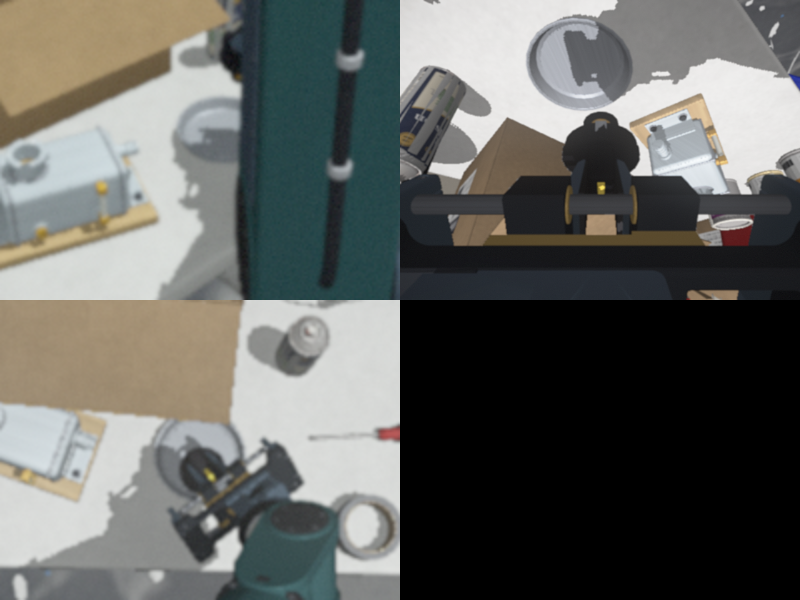

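The pictures show the cap upright in the fingers just in front of the dish's centre (top inset, about (205,468)), the body clear of the flap, and the tape away from the hand.

Request:
apply_moves([
  {"translation": [14.3, -0.3, 16.8], "rotation": [0.58, 0, 0.65], "hand": 10},
  {"translation": [14.2, -0.3, 16.8], "rotation": [0.58, 0, 0.65], "hand": 10},
  {"translation": [14.2, -0.3, 16.8], "rotation": [0.58, 0, 0.65], "hand": 10},
  {"translation": [14.2, -0.3, 16.8], "rotation": [0.58, 0, 0.65], "hand": 10},
  {"translation": [14.2, -0.2, 16.8], "rotation": [0.58, 0, 0.65], "hand": 10},
])

```text
clock: 16.8
tool_pos: [0.4903, -0.1433, 0.1115]
tool_rot: [[-0.632, -0.559, 0.537], [-0.429, 0.829, 0.358], [-0.645, -0.004, -0.764]]
wrist_force: [0.1, 0.3, -2.7]
width: 0.217
grasp_force: 55.0
```

Run:
```python
from h import *
s=sense();R=s['tool_rot'];print(s['qpos'].round(1),s['tool_pos'].round(4),s['wrist_force'].round(1),np.degrees(np.arctan2(R[1,0],R[0,0])),R[2].round(3))
plan([.510,-.142,.104],pose(214,40),n=2)
print((R.T@[0,0,-4]).round(2))
im2,d=get_image("wrist");c=calibration("wrist");T=np.eye(4);T[:3,:3]=R;T[:3,3]=s["tool_pos"];T=T@c["T_tool_cam"]
v,u=np.mgrid[0:420,0:560];P=pts(c,d,np.c_[u.ravel(),v.ravel()],T=T).reshape(420,560,3)
m=(P[...,2]>.02)&(P[...,2]<.034)&(np.hypot(P[...,0]-.532,P[...,1]+.141)<.09);q=P[m];print("dish",len(q),cv2.minEnclosingCircle((q[:,:2]*1000).astype(np.float32)))
```

```text
[-36.7  16.1 133.4  71.7  39.8 137.9] [ 0.4903 -0.1433  0.1115] [ 0.1  0.3 -2.7] -145.79200274983233 [-0.645 -0.004 -0.764]
n 2 rot [-0.09, 0.1, 0.08]
[-4.1, -5.0, 8.4]
[-4.1, -5.0, 8.4]
[2.58 0.02 3.06]
dish 3152 ((531.8533325195312, -141.59970092773438), 74.84666442871094)
```

Request:
apply_moves([
  {"translation": [-4.1, -5, 8.4], "rotation": [-0.09, 0.1, 0.08], "hand": 10},
  {"translation": [-4.1, -5, 8.4], "rotation": [-0.09, 0.1, 0.08], "hand": 10},
  {"translation": [6.4, 0, 7.6], "rotation": [0, 0, 0], "hand": 10},
  {"translation": [6.4, 0, 7.6], "rotation": [0, 0, 0], "hand": 10},
  {"translation": [0, 0, 0], "rotation": [0, 0, 0], "hand": 10},
])

```text
clock: 17.48
tool_pos: [0.508, -0.1407, 0.0827]
tool_rot: [[-0.638, -0.558, 0.531], [-0.426, 0.83, 0.36], [-0.642, 0.004, -0.767]]
wrist_force: [-0.0, -0.5, -2.2]
width: 0.216
grasp_force: 55.0
```

Request:
apply_moves([
  {"translation": [1, 0, 1.2], "rotation": [0, 0, 0], "hand": 10},
  {"translation": [1, 0, 1.2], "rotation": [0, 0, 0], "hand": 10},
])

```text
clock: 17.73
tool_pos: [0.5086, -0.1411, 0.0807]
tool_rot: [[-0.637, -0.558, 0.532], [-0.427, 0.83, 0.359], [-0.642, 0.002, -0.767]]
wrist_force: [0.7, 1.1, -3.0]
width: 0.213
grasp_force: 55.0
```

Request:
apply_moves([
  {"translation": [1, 0, 1.2], "rotation": [0, 0, 0], "hand": 10},
  {"translation": [1, 0, 1.2], "rotation": [0, 0, 0], "hand": 10},
  {"translation": [0, 0, 0], "rotation": [0, 0, 0], "hand": 10},
])

```text
clock: 18.1
tool_pos: [0.5085, -0.141, 0.0773]
tool_rot: [[-0.637, -0.558, 0.532], [-0.426, 0.83, 0.36], [-0.642, 0.002, -0.767]]
wrist_force: [0.4, -0.0, -2.6]
width: 0.218
grasp_force: 55.0
```

Request:
apply_moves([
  {"translation": [0.7, 0, 0.8], "rotation": [0, 0, 0], "hand": 10},
  {"translation": [0, 0, 0], "rotation": [0, 0, 0], "hand": 10},
])

```text
clock: 18.35
tool_pos: [0.5086, -0.1411, 0.0764]
tool_rot: [[-0.637, -0.558, 0.532], [-0.426, 0.83, 0.36], [-0.642, 0.002, -0.767]]
wrist_force: [-0.8, -0.1, 0.5]
width: 0.216
grasp_force: 55.0
```

Contact came at the predicted height. Now I'll release slowly.

Request:
apply_moves([
  {"translation": [0.3, 0, 0.4], "rotation": [0, 0, 0], "hand": 10},
  {"translation": [0, 0, 0], "rotation": [0, 0, 0], "hand": 10},
], grip_force=10)

```text
clock: 18.6
tool_pos: [0.5089, -0.1411, 0.0762]
tool_rot: [[-0.637, -0.558, 0.532], [-0.426, 0.83, 0.36], [-0.642, 0.002, -0.766]]
wrist_force: [-2.2, 0.2, 5.8]
width: 0.22
grasp_force: 10.0
```

Request:
apply_moves([
  {"translation": [0, 0, 0], "rotation": [0, 0, 0], "hand": 22},
  {"translation": [0, 0, 0], "rotation": [0, 0, 0], "hand": 28},
  {"translation": [0, 0, 0], "rotation": [0, 0, 0], "hand": 36},
  {"translation": [0, 0, 0], "rotation": [0, 0, 0], "hand": 44},
  {"translation": [0, 0, 0], "rotation": [0, 0, 0], "hand": 44},
])

```text
clock: 19.23
tool_pos: [0.5086, -0.141, 0.0758]
tool_rot: [[-0.637, -0.558, 0.532], [-0.427, 0.83, 0.359], [-0.642, 0.002, -0.767]]
wrist_force: [0.0, 0.3, 0.3]
width: 0.485
grasp_force: 0.0
```

Run:
```python
from h import *
s=sense();print(s['qpos'].round(1),s['tool_pos'].round(4),s['wrist_force'].round(1),s['width'])
im,_=get_image("wrist");im3,_=get_image("top")
cv2.imwrite("pics/d.png",np.hstack([cv2.resize(im,(400,300)),cv2.resize(im3[170:290,230:390],(400,300))]))
```

```text
[-35.   21.8 131.5  76.9  38.  133.1] [ 0.5086 -0.141   0.0758] [0.  0.3 0.3] 0.4847712397140601
```

View pics/d.png

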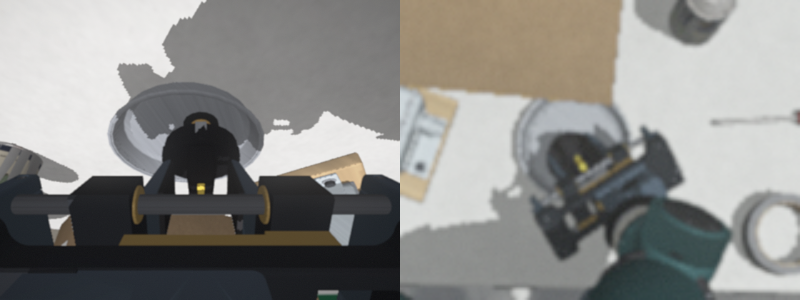

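The left picture shows the cap standing upright in the dish, released, with clear gaps beside the bar. I'll back out along the fingers.

Request:
apply_moves([
  {"translation": [0, 0, -8], "rotation": [0, 0, 0], "hand": 44},
  {"translation": [0, 0, -16], "rotation": [0, 0, 0], "hand": 44},
  {"translation": [0, 0, -20], "rotation": [0, 0, 0], "hand": 44},
  {"translation": [-10, 0, -20], "rotation": [0, 0, 0], "hand": 44},
  {"translation": [-16, 0, -20], "rotation": [0, 0, 0], "hand": 44},
])

```text
clock: 19.95
tool_pos: [0.4798, -0.1604, 0.1576]
tool_rot: [[-0.638, -0.557, 0.532], [-0.426, 0.83, 0.359], [-0.642, 0.003, -0.767]]
wrist_force: [-0.1, 1.1, -0.9]
width: 0.484
grasp_force: 0.0
```

Request:
apply_moves([
  {"translation": [-19, 0, -23], "rotation": [0, 0, 0], "hand": 44},
  {"translation": [-19, 0, -23], "rotation": [0, 0, 0], "hand": 44},
  {"translation": [0, 0, 0], "rotation": [0, 0, 0], "hand": 44},
  {"translation": [0, 0, 0], "rotation": [0, 0, 0], "hand": 44},
])

```text
clock: 20.45
tool_pos: [0.4798, -0.1604, 0.2163]
tool_rot: [[-0.637, -0.558, 0.532], [-0.427, 0.83, 0.359], [-0.642, 0.002, -0.767]]
wrist_force: [-0.5, -0.3, -0.7]
width: 0.484
grasp_force: 0.0
```

Run:
```python
from h import *
s=sense();R=s['tool_rot'];print(s['qpos'].round(1),s['tool_pos'].round(4),s['wrist_force'].round(1))
im,d=get_image("wrist")
c=calibration("wrist");T=np.eye(4);T[:3,:3]=R;T[:3,3]=s["tool_pos"];T=T@c["T_tool_cam"]
v,u=np.mgrid[0:420,0:560];P=pts(c,d,np.c_[u.ravel(),v.ravel()],T=T).reshape(420,560,3);V=im.max(2)
near=np.hypot(P[...,0]-.51,P[...,1]+.141)<.05
for a,b in((.077,.09),(.048,.056)):
    q=P[near&(P[...,2]>a)&(P[...,2]<b)&(V<90)];print(len(q),q.mean(0) if len(q) else 0,cv2.minAreaRect((q[:,:2]*1000).astype(np.float32)) if len(q) else 0,np.ptp(q[:,2]) if len(q) else 0)
m=(P[...,2]>.02)&(P[...,2]<.034)&(np.hypot(P[...,0]-.532,P[...,1]+.141)<.09);q=P[m];print("dish",cv2.minEnclosingCircle((q[:,:2]*1000).astype(np.float32)))
cv2.imwrite("pics/e.png",im)
```

```text
[-39.3   3.  132.1  56.2  47.7 156.4] [ 0.4798 -0.1604  0.2163] [-0.5 -0.3 -0.7]
929 [ 0.50634151 -0.1415405   0.0823947 ] ((509.8465576171875, -138.945068359375), (56.994384765625, 19.769983291625977), 35.5269660949707) 0.007850760790094363
1971 [ 0.50489266 -0.14258022  0.05279454] ((509.57269287109375, -139.93853759765625), (62.657413482666016, 64.82633209228516), 29.768747329711914) 0.007985221140925397
dish ((531.2721557617188, -140.498779296875), 74.99531555175781)
```

View pics/e.png

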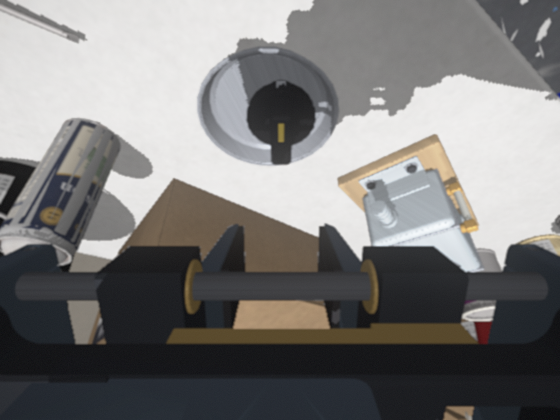

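The picture shows the cap standing upright in the dish at (281,115). It is 22 mm from the dish's centre at the expected height, the dish hasn't moved, and the robot is clear.

```bash
python3 -c "
from station import *
print(hand_in())"
```

```text
the job is handed in; nothing more can be done
None
```

The cap is off the tank and stands upright in the parts dish, about 22 mm from its centre; the dish did not move, the arm is clear of everything, and I handed the job in at about 20.5 s of the 48 s allowed (no verdict came back).

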